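Park the bayonet dust cap of a test socket on its dock

TASK

Take the red bayonet dust cap off the socket of the grey test box and park it, open side down, on the parking dock: turn it anticlockwise until it springs up free (push on its ears, the knob on top only swivels), lift it off, set it over the dock so that its lugs drop through the gaps, and turn it clockwise until it stops, locked. Keep the cap upright and leave the small tools round about where they are.

Things in the scene. Friction and masses are not known exactly. Their poses are not given: they have to be found in the camera images.
- cap: Red anodised round dust cap, 74 mm in diameter, 31 mm high, open side down, 0.18 kg; origin at the centre of its lower rim, z up. Locked on the socket at the start, its rim 13 mm above socket. Inside the rim four lugs, 10 mm wide and 5 mm high, stand inward to 28.5 mm from the axis, at +x, +y, -x and -y. An ear sticks out along +x and another along -x.
- ear (a point): Middle of the +x ear, 51 mm from the cap's axis and 10 mm above its rim; axes as the cap's. Both ears are alike: blocks 12 mm wide (y), from 37 to 61 mm from the axis and from 1 to 19 mm above the rim, made to be pushed sideways, low down, with the shut fingers. Beside them there is free air down to the flange (2 mm under the locked cap's rim). Once free, a hard push high up tips the cap.
- knob (a point): Middle of the head of the grey metal knob on the centre of the cap's flat top, 44 mm above the cap's rim: a round head 22 mm in diameter, 14 mm high, 6 mm clear of the top. It is a swivel that slips at about 0.003 N m: it cannot turn a cap that rubs on anything, but when carried gently in the air the cap keeps its heading in the hand.
- socket (a point): Centre of the foot of the round socket, on the top of the test box 50 mm above the bench; z up. Box: fixed, grey, 130 mm (x) by 160 mm (y), its middle 25 mm to -y of this point, 8 mm high test jacks along its -y side. Socket: flange 82 mm in diameter and 11 mm high, core and lips like the dock's; how its lips are clocked and how tight the cap was turned differ and are hidden by the cap.
- spring (a point): Point on the socket's axis 36 mm above its foot, at the top of the core. A spring plate presses the locked cap up against the lips with about 12 N: it takes 1 to 5 N at an ear to turn. After 20 to 60 degrees anticlockwise (from above) the lugs reach the gaps: the cap springs up 4 mm and soon meets a hard stop (felt at 4 N or more). It then stands loose on the plate and lifts off.
- dock: Parking dock, fixed: dark square plate 100 x 100 x 8 mm with a bright round stub (black core); origin at the centre of its underside, z up. Heights above the bench: flange, 82 mm in diameter, to 19 mm; core, 54 mm in diameter, to 44 mm, its top 4 mm chamfered to 46 mm; four lips from 26 to 30 mm, out to 32 mm from the axis. The cap's rim is at 30 mm with the lugs on the lips, at 19 mm when home.
- gap (a point): One of the dock's four gaps between the lips, 30 mm from its axis at 52 degrees (anticlockwise from above) from its +x; the others follow every 90 degrees. A lug passes with 7 degrees to spare each side. Once home, the cap turns 45 to 60 degrees clockwise, its lugs under the lips, to a hard stop where the ears point along the dock's x or y. No spring: it turns at under 1 N; 4 N is the stop.
- loupe: Black eye loupe, 39 mm in diameter, 30 mm high; a bystander, origin at the centre of its underside.
- nozzle: Metal hot-air nozzle standing on the bench, 26 mm in diameter, 45 mm high; a bystander, origin at the centre of its underside.
- caliper: Digital caliper lying at the left edge, 220 mm long, 15 mm high; a bystander.
- driver_red: Small red-handled screwdriver lying at the back, 176 mm long; a bystander.
Not all that is in view belongs to the job. There is more than one size of the cap; the job needs the larger.

How it is judged:
By the outcome, as a careful person would: the job done as asked, in the order asked, and still so for the second after the job is handed in, with the robot touching nothing.
It also fails if it takes over 61 s, if anything falls off the work surface, if the arm or the gripper's body presses on something with over 40 N, if the wrist force passes 120 N, or if a joint passes its speed limit or range.

ROBOT

A 6-joint arm with a two-finger parallel gripper is mounted at the origin on a cart in front of the work surface, level with it; the furniture and walls round the work are solid. World frame = base frame: x ahead of the robot, y to its left, z up, the work surface at z = 0. Lengths are in mm, angles in rad, forces in N, time in s.
With the tool pointing down it reaches from about 400 to 925 mm from the base axis. Payload 12.5 kg.
Tool frame: the origin (TCP) lies at the very end of the fingers, on their centre line; the grasp point (between the pads) lies 19 mm behind it; z points along the fingers, y is the line along which they close (so a half turn about z gives the same grasp; the last joint's range is limited). The gripper opens to 95 mm and grips with 3 to 60 N. Pads are 20 mm wide; open, the fingers measure 119 mm over their backs; the gripper's body (75 mm by 180 mm) begins 59 mm behind the grasp point.
Start: joints at [1.23, 0.491, 1.559, -0, 1.092, -0.106], TCP at [145.387, 607.873, 214.661] pointing down, gripper open.
Joint ranges: [-3.1, 3.1], [-0.84, 2.19], [0.05, 2.79], [-1.13, 4.28], [0.06, 2.93], [-2.69, 2.69]. Speed limits (rad/s): [2.22, 2.22, 2.79, 3.14, 3.14, 3.14].

INTERFACE

Orientations are given as [roll, pitch, yaw] about the fixed x, y, z axes, in that order (R = Rz(yaw) Ry(pitch) Rx(roll)).
In Python, from cell import * gives the robot as it stands.
- The arm moves only by the tool jog_arm, never from a script. Its argument "targets" is a list of rows, each an object with "turn": the turn, a rotation vector about the world's x, y, z in degrees, a list of three; "slide": the shift along the world's x, y, z in mm, a list of three; "claw": the opening in per cent of the stroke, from 0 (shut) to 100 (fully open). In form: [{"turn": [wx, wy, wz], "slide": [x, y, z], "claw": claw}, ...]. A call has 1 to 5 rows; each row shifts and turns the commanded pose from where the row before left it; what a row does not reach is not made up. A row lasts 1/8 s, in which the tool goes at most 62.5 mm and 10.7 degrees, less where a joint would pass 70% of its speed; a pose out of reach is approached as far as the arm can. A call with a gripper value outside its range is refused whole. The fingers move at their own pace and stop on an object; the grip force is fixed at half the most. Time passes only in rows, so rows that do not move let the fingers close. It gives the time, the measured TCP pose, the force, the opening and the grip force at its end, in the units of the state.
- state(): the state, without advancing time (a new reading comes with each control period).
- read_camera(name): name is "scene" or "top" or "wrist"; returns a dict with "frame" (480x640x3 uint8, blue, green, red), "mtx" (3x3 intrinsics, pixels), "R" (3x3) and "t" (3): a world point X has camera coordinates R X + t. Camera axes: x right, y down, z forward; pixel columns grow to the right and rows downward; lengths in mm; the calibration is good to about 2 mm. A picture is of the moment at which its call begins. There is no depth.
- job_done(): hands the job in; it is judged then, once.
Trained networks look in the newest picture that a camera, given by its name, has taken for a name from the list of things; names that differ only in an ending like _2 or _b are one class to them, and where a whole thing is asked for, a point or a joint stands for the part that bears it (a point fixed in the world has none). Each returns a list of dicts, best first, with "conf" (0 to 1); they miss things now and then, are a little off and sometimes report something else, mostly with a low value. They report only what shows in the picture. A call takes as long as a camera call. They do not tell look-alikes from the thing itself.
- look_for(query, camera): "xy" ([column, row] in pixels, amid what is visible of it).
The state is a dict: "t": time; "joints": joint angles; "qvel": joint speeds; "tau": joint torques, N m; "eef_pos": TCP position; "tcp_rot": TCP orientation; "ft_force": force on the tool from outside, world axes, zero at the start; "moment": the same for the moment, N m; "opening": opening from 0.0 (shut) to 1.0 (fully open); "grip_force": force on a finger pad.
Only numpy, scipy, OpenCV 4.12 (cv2) and the standard library are available. Lean on these libraries where they do the work, as an engineer would, in place of code of your own. Each camera call takes 0.05 s, during which the arm holds its last target. There are 200 camera calls.

## Working session

There is one attempt and no reset: what is moved stays moved. The work goes in short steps, Python scripts to look and compute and a tool call to move; the robot and the scene stay as the last step left them, time stands still between calls to the robot, and variables do not carry over. Pictures are saved under pics/ and viewed, at most 10 in all, crops included, and the job is handed in when it is done.

Besides the shell and the picture viewer there is one more tool, called after "Call:" by a JSON object that holds its "api" and its "payload". jog_arm: Moves the arm, as the interface text tells. Its arguments: {"type":"object","properties":{"targets":{"type":"array","items":{"type":"object","properties":{"turn":{"type":"array","items":{"type":"number"}},"slide":{"type":"array","items":{"type":"number"}},"claw":{"type":"number"}}}}},"required":["targets"]}

```bash
mkdir -p pics; ls; cat > h.py <<'E'
from cell import *
import numpy as np, cv2
def proj(c,X):
    X=np.atleast_2d(X).astype(float); p=(c["R"]@X.T).T+np.array(c["t"]).ravel(); q=(np.array(c["mtx"])@p.T).T
    return q[:,:2]/q[:,2:]
def back(c,uv,z):
    R=np.array(c["R"]);t=np.array(c["t"]).ravel();d=R.T@np.linalg.inv(c["mtx"])@np.array([uv[0],uv[1],1.]);o=-R.T@t
    return o+d*(z-o[2])/d[2]
E
python3 - <<'E'
from h import *
for n in ("top","scene"):
    c=read_camera(n); cv2.imwrite(f"pics/{n}0.png",c["frame"]); print(n,-c["R"].T@np.ravel(c["t"]),c["mtx"][0][0])
    for q,z in (("cap",60),("ear",84),("knob",118),("dock",20),("loupe",30),("nozzle",45),("socket",50)):
        for d in look_for(q,n)[:3]: print(q,d["conf"],np.round(d["xy"]),np.round(back(c,d["xy"],z)))
print(state())
E
```

```text
pics
top [ 311.17980665   92.74895341 1104.06755116] 612.8631477878542
cap 0.85 [251. 238.] [532. 203.  60.]
cap 0.68 [271. 336.] [363. 177.  60.]
ear 0.71 [271. 335.] [363. 176.  84.]
ear 0.58 [253. 237.] [529. 196.  84.]
knob 0.93 [257. 239.] [518. 187. 118.]
knob 0.78 [271. 340.] [353. 174. 118.]
dock 0.69 [459. 220.] [ 545. -172.   20.]
loupe 0.57 [366. 282.] [444.   8.  30.]
nozzle 0.67 [355. 191.] [607.  14.  45.]
socket 0.78 [282. 235.] [536. 149.  50.]
scene [ -48.74729305 -279.69439649  755.1603589 ] 532.35280581602
cap 0.6 [209. 320.] [334. 153.  60.]
cap 0.57 [257. 234.] [543. 205.  60.]
ear 0.68 [210. 321.] [320. 134.  84.]
ear 0.6 [258. 234.] [524. 186.  84.]
knob 0.95 [255. 238.] [486. 162. 118.]
knob 0.55 [210. 321.] [301. 114. 118.]
dock 0.59 [440. 333.] [ 535. -180.   20.]
loupe 0.93 [315. 330.] [424.   3.  30.]
nozzle 0.71 [364. 267.] [586.  -7.  45.]
socket 0.79 [278. 267.] [500. 127.  50.]
{'t': 0.8, 'joints': array([ 1.23039665e+00,  4.90887830e-01,  1.55889479e+00, -2.75556234e-05,
        1.09167098e+00, -1.05607337e-01]), 'qvel': array([-0.00037834, -0.0016966 , -0.00022038,  0.00136264,  0.00118839,
        0.00174295]), 'tau': array([-1.93634427e-03, -6.12422132e+01, -2.58413798e+01,  6.91362983e-02,
        4.46955487e-02, -1.30422845e-05]), 'eef_pos': array([145.39855087, 607.8798775 , 214.67030571]), 'tcp_rot': array([3.14145695e+00, 3.89766337e-05, 2.90681301e+00]), 'ft_force': array([ 0.56912124,  0.64972747, -0.97306736]), 'moment': array([-0.01527647,  0.00649262,  0.01700012]), 'grip_force': 0.0, 'opening': 0.9985806610884856}
```

View pics/top0.png

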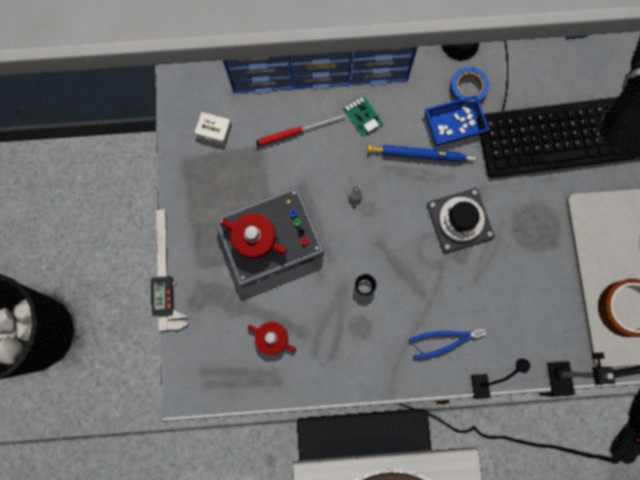

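View pics/scene0.png

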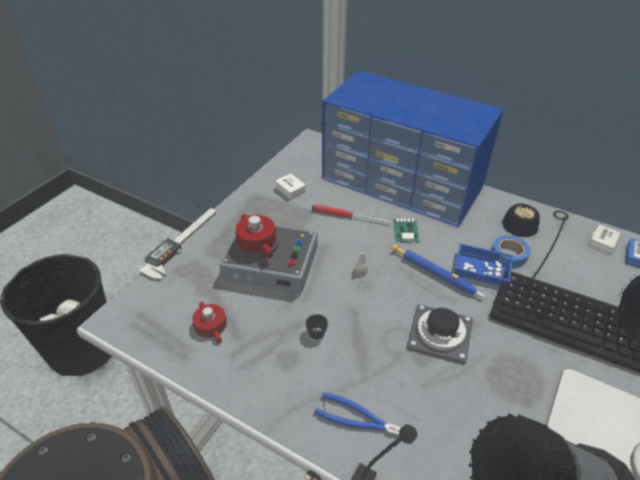

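The larger red cap sits on the box at top-image (252,236), with its ears at about (228,225) and (280,250). The small look-alike cap is at (271,338). The dock is at (462,218), with its plate slightly rotated. Next I fit the cap and dock outlines.

```bash
cat >> h.py <<'E'
from scipy.optimize import minimize
A=np.linspace(0,2*np.pi,48,endpoint=False)
def cyl(x,y,r,z0,z1): return np.array([[x+r*np.cos(a),y+r*np.sin(a),z] for a in A for z in (z0,z1)])
def capparts(x,y,th,z):
    P=[cyl(x,y,37,z,z+31)]; c,s=np.cos(th),np.sin(th)
    for sg in (1,-1): P.append(np.array([[x+c*sg*u-s*v,y+s*sg*u+c*v,z+w] for u in (30,61) for v in (-6,6) for w in (1,19)]))
    return P
def fill(c,parts,S=4,sh=(480,640)):
    m=np.zeros((sh[0]*S,sh[1]*S),np.uint8)
    for P in parts: cv2.fillConvexPoly(m,cv2.convexHull(np.round(((proj(c,P)+.5)*S-.5)).astype(np.int32)),1)
    return cv2.resize(m.astype(np.float32),sh[::-1],interpolation=cv2.INTER_AREA)
def redmask(c):
    f=c["frame"].astype(int); return ((f[...,2]>80)&(f[...,2]>1.8*f[...,1])&(f[...,2]>1.8*f[...,0])).astype(np.float32)
def fitcap(cs,p0,z,rad=75):
    D=[]
    for c in cs:
        ig=fill(c,[cyl(p0[0],p0[1],15,z+31,z+53)],1)>0
        box=fill(c,[cyl(p0[0],p0[1],rad,z-5,z+40)],1)>0
        D.append((c,redmask(c),box&~ig))
    def cost(q):
        return sum(np.abs(fill(c,capparts(q[0],q[1],q[2],z))-m)[w].sum() for c,m,w in D)
    best=min((minimize(cost,[p0[0],p0[1],a],method="Nelder-Mead",options=dict(initial_simplex=[[p0[0],p0[1],a],[p0[0]+8,p0[1],a],[p0[0],p0[1]+8,a],[p0[0],p0[1],a+.3]],xatol=.05,fatol=.5)) for a in p0[2:]),key=lambda r:r.fun)
    return best.x,best.fun
E
python3 - <<'E'
from h import *
t=read_camera("top"); s=read_camera("scene")
for cs in ([t],[s],[t,s]):
    x,f=fitcap(cs,[525,198,-2.,-1.,0,1.],63); print(np.round(x[:2],1),np.degrees(x[2]),f)
# dock: bright ring & plate
def sq(x,y,a,h,z0,z1):
    c,s_=np.cos(a),np.sin(a); return np.array([[x+c*u-s_*v,y+s_*u+c*v,z] for u in(-h,h) for v in(-h,h) for z in(z0,z1)])
for nm,cs in (("t",[t]),("s",[s]),("ts",[t,s])):
    D=[]
    for c in cs:
        g=cv2.cvtColor(c["frame"],cv2.COLOR_BGR2GRAY).astype(np.float32); D.append((c,g,fill(c,[sq(540,-172,0,95,0,1)],1)>0))
    def cost(q):
        tot=0
        for c,g,w in D:
            L=[fill(c,[sq(q[0],q[1],q[2],50,0,8)]),fill(c,[cyl(q[0],q[1],41,8,19)]),fill(c,[cyl(q[0],q[1],27,19,45)])]
            # layered least squares on intensity
            a0=1-np.maximum.reduce(L); a3=L[2]; a2=L[1]*(1-a3); a1=L[0]*(1-np.maximum(L[1],L[2]))
            M=np.stack([a0[w],a1[w],a2[w],a3[w]],1); _,r,_,_=np.linalg.lstsq(M,g[w],rcond=None); tot+=r[0] if len(r) else 1e9
        return tot
    b=min((minimize(cost,[545,-175,a],method="Nelder-Mead",options=dict(initial_simplex=[[545,-175,a],[553,-175,a],[545,-167,a],[545,-175,a+.25]],xatol=.02,fatol=10)) for a in (-.4,0,.4)),key=lambda r:r.fun)
    print(nm,np.round(b.x[:2],1),np.degrees(b.x[2]),b.fun)
E
```

```text
[532.9 197.1] 59.28222208792919 207.0
[541.8 206.3] 56.274154501673586 445.1875
[534.1 198.1] -120.62197624719964 677.5625
t [ 548.9 -177.2] 12.279577208128476 3678786.25
s [ 547.6 -176.6] 12.213927662227333 3624981.25
ts [ 548.4 -176.7] 12.17495190067221 7403048.0
```

```bash
cat >> h.py <<'E'
def redmask(c):
    f=c["frame"].astype(np.float32); return ((f[...,2]-np.maximum(f[...,0],f[...,1]))>0.35*f[...,2]+4).astype(np.float32)
E
python3 - <<'E'
from h import *
t=read_camera("top"); s=read_camera("scene")
for z in (58,63,68):
  for cs in ([t],[s],[t,s]):
    x,f=fitcap(cs,[532,198,-2.,1.],z); print(z,np.round(x[:2],1),np.degrees(x[2]),f)
o=[]
for c in (t,s):
    m=redmask(c); f=c["frame"].copy(); p=fill(c,capparts(532.9,197.1,1.035,63),1)
    cn,_=cv2.findContours((p>0).astype(np.uint8),0,2); u,v=proj(c,[533,197,75])[0].astype(int)
    g=f.copy(); cv2.drawContours(g,cn,-1,(0,255,0),1)
    o.append(np.hstack([cv2.resize(k[v-40:v+40,u-40:u+40],(260,260),interpolation=0) for k in (f,g,cv2.cvtColor((m*255).astype(np.uint8),8))]))
cv2.imwrite("pics/chk.png",np.vstack(o))
E
```

```text
58 [533.2 197.9] 59.59692140698367 84.0
58 [536.6 201.9] 59.604517059185305 226.625
58 [533.2 198.4] 60.13585306057533 344.125
63 [532.  197.2] -119.92023072889063 78.6875
63 [533.2 199.8] 58.79358916949836 230.625
63 [532.  197.8] 59.935860220922095 325.4375
68 [530.8 196.8] -119.72747846658207 77.5
68 [529.7 196.6] -121.91682650413055 269.8125
68 [530.9 196.9] -120.23827898577665 359.0625
```

View pics/chk.png

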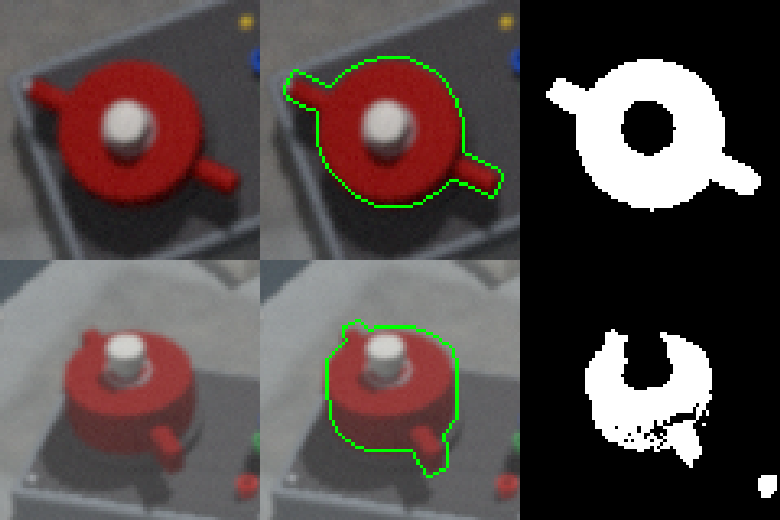

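The outline fits match the overlay: cap axis about (532,198) with ears at 60°/240°, dock at (548,-177) with yaw 12.2°. I'll move beside the near ear with the fingers shut.

Call:
{"api": "jog_arm", "payload": {"targets": [{"turn":[0,0,-2.7],"slide":[34,-44,0],"claw":0},{"turn":[0,0,-2.7],"slide":[34,-44,0],"claw":0},{"turn":[0,0,-2.7],"slide":[34,-44,0],"claw":0},{"turn":[0,0,-2.7],"slide":[34,-44,0],"claw":0},{"turn":[0,0,-2.7],"slide":[34,-44,0],"claw":0}]}}

```text
t: 1.62
eef_pos: [316.3, 386.5, 214.9]
tcp_rot: [3.141, 0.0, 2.67]
ft_force: [1.3, 0.2, 0.2]
opening: 0.532
grip_force: 0.0
```

Call:
{"api": "jog_arm", "payload": {"targets": [{"turn":[0,0,-2.7],"slide":[34,-44,0],"claw":0},{"turn":[0,0,-2.7],"slide":[34,-44,0],"claw":0},{"turn":[0,0,-2.7],"slide":[34,-44,0],"claw":0},{"turn":[0,0,-2.6],"slide":[34,-44,0],"claw":0},{"turn":[0,0,-2.6],"slide":[34,-44,0],"claw":0}]}}

```text
t: 2.25
eef_pos: [486.4, 166.3, 214.9]
tcp_rot: [3.141, 0.0, 2.437]
ft_force: [-0.1, 0.5, 0.4]
opening: 0.023
grip_force: 0.0
```

```bash
cat > st.py <<'E'
from h import *
s=state(); print(round(s["t"],2),np.round(s["eef_pos"],1),np.round(np.degrees(s["tcp_rot"]),1),np.round(s["ft_force"],1),round(s["opening"],2))
E
python3 st.py; python3 - <<'E'
from h import *
c=read_camera("wrist"); g=c["frame"].copy()
for p in capparts(532,198,np.radians(60),63): cv2.polylines(g,[cv2.convexHull(proj(c,p).astype(np.int32))],True,(0,255,0),1)
cv2.imwrite("pics/w1.png",g); print(-c["R"].T@np.ravel(c["t"]))
x,f=fitcap([c],[532,198,1.,1.1],63); print(x[:2],np.degrees(x[2]),f)
E
```

```text
2.25 [486.4 166.3 214.9] [180.    0.  139.7] [-0.1  0.5  0.4] 0.02
[429.43886446 215.08672176 385.22046527]
[532.23009091 197.41765562] 59.74965666240673 295.6875
```

View pics/w1.png

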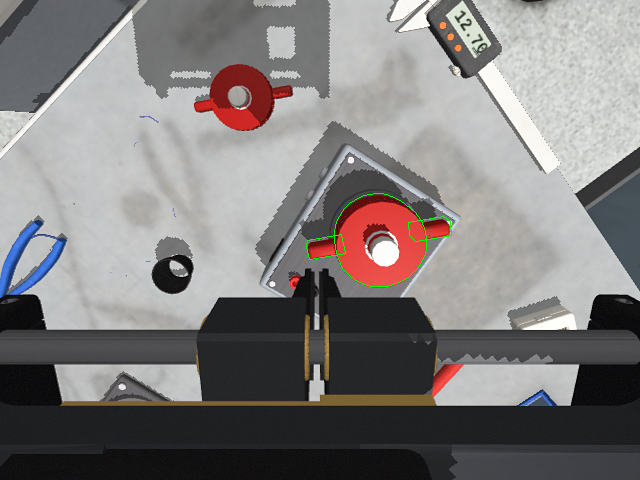

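The wrist fit agrees: (532.2,197.5), 59.8°. Next I descend beside the ear and start the anticlockwise push.

Call:
{"api": "jog_arm", "payload": {"targets": [{"slide":[-1,1,-45],"turn":[0,0,0],"claw":0},{"slide":[0,0,-45],"turn":[0,0,0],"claw":0},{"slide":[0,0,-40],"turn":[0,0,0],"claw":0},{"slide":[0,0,-19],"turn":[0,0,0],"claw":0},{"slide":[0,0,0],"turn":[0,0,0],"claw":0}]}}

```text
t: 2.92
eef_pos: [483.9, 168.8, 64.7]
tcp_rot: [-3.14, -0.001, 2.439]
ft_force: [0.2, 0.1, 1.4]
opening: 0.005
grip_force: 0.0
```

```bash
python3 - <<'E'
import numpy as np
C=np.array([532.2,197.5])
P=lambda f:C+54*np.array([np.cos(f),np.sin(f)])-16*np.array([-np.sin(f),np.cos(f)])
for st,rng in ((5,range(230,310,5)),(3,range(240,320,3))):
  for a in rng: print(a,np.round(P(np.radians(a)),1),np.round(P(np.radians(a+st))-P(np.radians(a)),1))
E
```

```text
230 [485.2 166.4] [ 2.9 -4. ]
235 [488.1 162.4] [ 3.2 -3.7]
240 [491.3 158.7] [ 3.5 -3.4]
245 [494.9 155.3] [ 3.8 -3.1]
250 [498.7 152.2] [ 4.1 -2.7]
255 [502.8 149.5] [ 4.3 -2.4]
260 [507.1 147.1] [ 4.5 -2. ]
265 [511.6 145.1] [ 4.6 -1.6]
270 [516.2 143.5] [ 4.8 -1.2]
275 [521.  142.3] [ 4.9 -0.8]
280 [525.8 141.5] [ 4.9 -0.3]
285 [530.7 141.2] [4.9 0.1]
290 [535.6 141.3] [4.9 0.5]
295 [540.5 141.8] [4.8 0.9]
300 [545.3 142.7] [4.7 1.4]
305 [550.1 144.1] [4.6 1.8]
240 [491.3 158.7] [ 2.1 -2.1]
243 [493.4 156.6] [ 2.2 -2. ]
246 [495.6 154.7] [ 2.3 -1.9]
249 [497.9 152.8] [ 2.4 -1.7]
252 [500.3 151.1] [ 2.5 -1.6]
255 [502.8 149.5] [ 2.6 -1.5]
258 [505.3 148. ] [ 2.6 -1.3]
261 [507.9 146.7] [ 2.7 -1.2]
264 [510.6 145.5] [ 2.8 -1.1]
267 [513.4 144.4] [ 2.8 -0.9]
270 [516.2 143.5] [ 2.8 -0.8]
273 [519.  142.7] [ 2.9 -0.6]
276 [521.9 142.1] [ 2.9 -0.5]
279 [524.8 141.7] [ 2.9 -0.3]
282 [527.8 141.4] [ 2.9 -0.2]
285 [530.7 141.2] [ 2.9 -0. ]
288 [533.7 141.2] [2.9 0.2]
291 [536.6 141.4] [2.9 0.3]
294 [539.5 141.7] [2.9 0.5]
297 [542.5 142.1] [2.9 0.6]
300 [545.3 142.7] [2.8 0.8]
303 [548.2 143.5] [2.8 0.9]
306 [551.  144.4] [2.8 1.1]
309 [553.7 145.5] [2.7 1.2]
312 [556.4 146.7] [2.6 1.3]
315 [559.1 148. ] [2.6 1.5]
318 [561.6 149.5] [2.5 1.6]
```

Call:
{"api": "jog_arm", "payload": {"targets": [{"slide":[4.2,-6.4,1],"turn":[0,0,5],"claw":0},{"slide":[3.2,-3.7,0],"turn":[0,0,5],"claw":0},{"slide":[3.5,-3.4,0],"turn":[0,0,5],"claw":0}]}}

```text
t: 3.3
eef_pos: [495.5, 155.5, 67.9]
tcp_rot: [3.141, 0.001, 2.704]
ft_force: [-1.3, 1.0, -0.5]
opening: 0.005
grip_force: 0.9
```

Call:
{"api": "jog_arm", "payload": {"targets": [{"slide":[2.3,-1.9,0],"turn":[0,0,3],"claw":0},{"slide":[2.4,-1.8,0],"turn":[0,0,3],"claw":0},{"slide":[2.5,-1.6,0],"turn":[0,0,3],"claw":0}]}}

```text
t: 3.68
eef_pos: [502.6, 150.3, 67.9]
tcp_rot: [3.141, 0.001, 2.86]
ft_force: [-1.5, 0.3, 0.6]
opening: 0.003
grip_force: 1.0
```

Call:
{"api": "jog_arm", "payload": {"targets": [{"slide":[2.6,-1.7,-1],"turn":[0,0,3],"claw":0},{"slide":[2.6,-1.4,0],"turn":[0,0,3],"claw":0},{"slide":[2.7,-1.2,0],"turn":[0,0,3],"claw":0}]}}

```text
t: 4.05
eef_pos: [510.5, 146.0, 67.0]
tcp_rot: [3.141, 0.001, 3.017]
ft_force: [-2.5, 0.9, 1.0]
opening: 0.003
grip_force: 1.1
```

```bash
cat > capfit.py <<'E'
import sys
from h import *
x0,y0,a,*zs=map(float,sys.argv[1:]); t=read_camera("top"); s=read_camera("scene")
for z in zs:
    x,f=fitcap([t],[x0,y0,np.radians(a),np.radians(a+15)],z); x2,f2=fitcap([t,s],[x0,y0,np.radians(a)],z)
    print(z,np.round(x[:2],1),round(np.degrees(x[2]),1),f,"|",np.round(x2[:2],1),round(np.degrees(x2[2]),1),f2)
E
python3 capfit.py 532 197.5 80 63 67; python3 st.py
```

```text
63.0 [561.3 209.4] 21.0 1426.625 | [532.6 207.1] 42.8 2002.125
67.0 [561.8 203.6] 18.4 1454.625 | [527.5 203.8] 34.9 2041.5
4.15 [510.8 145.9  66.8] [1.800e+02 1.000e-01 1.728e+02] [-0.5  0.3  0.1] 0.0
```

Call:
{"api": "jog_arm", "payload": {"targets": [{"slide":[2.8,-1,0],"turn":[0,0,3],"claw":0},{"slide":[2.8,-0.9,0],"turn":[0,0,3],"claw":0}]}}

```text
t: 4.4
eef_pos: [516.1, 144.0, 66.5]
tcp_rot: [3.141, 0.001, 3.12]
ft_force: [-0.9, 0.4, 0.2]
opening: 0.004
grip_force: 0.4
```

Call:
{"api": "jog_arm", "payload": {"targets": [{"slide":[2.8,-0.8,0],"turn":[0,0,3],"claw":0},{"slide":[2.9,-0.6,0],"turn":[0,0,3],"claw":0}]}}

```text
t: 4.65
eef_pos: [522.1, 142.6, 66.6]
tcp_rot: [3.141, 0.001, -3.058]
ft_force: [-0.5, -0.4, -0.4]
opening: 0.005
grip_force: 0.0
```

Call:
{"api": "jog_arm", "payload": {"targets": [{"slide":[2.9,-0.5,0],"turn":[0,0,3],"claw":0},{"slide":[1.9,-0.2,0],"turn":[0,0,2],"claw":0}]}}

```text
t: 4.9
eef_pos: [526.6, 141.8, 66.3]
tcp_rot: [-3.142, 0.001, -2.971]
ft_force: [-3.1, -1.1, 1.8]
opening: -0.0
grip_force: 1.8
```

```bash
python3 st.py; python3 - <<'E'
from h import *
o=[]
for n in ("wrist","scene"):
    c=read_camera(n); u,v=proj(c,[532,197.5,85])[0].astype(int); w=110 if n=="wrist" else 50
    u=min(max(u,w),640-w);v=min(max(v,w),480-w)
    o.append(cv2.resize(c["frame"][v-w:v+w,u-w:u+w],(390,390),interpolation=1))
cv2.imwrite("pics/w2.png",np.hstack(o))
E
```

```text
4.9 [526.6 141.8  66.3] [-180.     0.  -170.2] [-3.1 -1.1  1.8] -0.0
```

View pics/w2.png

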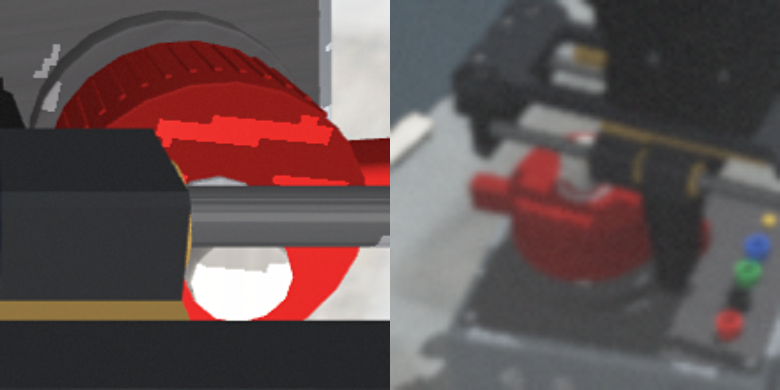

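The cap has turned about 40° and the flange shows beneath it. The force dipped to about 0 and then rose to 3 N, so this is probably the stop; I'll push a bit more.

Call:
{"api": "jog_arm", "payload": {"targets": [{"slide":[1.5,0,0],"turn":[0,0,1.5],"claw":0}]}}

```text
t: 5.12
eef_pos: [527.2, 141.6, 65.7]
tcp_rot: [3.142, -0.002, -2.945]
ft_force: [-7.1, -3.2, 3.0]
opening: 0.005
grip_force: 3.8
```

Call:
{"api": "jog_arm", "payload": {"targets": [{"slide":[1.5,0,0],"turn":[0,0,1.5],"claw":0}]}}

```text
t: 5.25
eef_pos: [527.6, 141.4, 65.4]
tcp_rot: [3.141, -0.004, -2.918]
ft_force: [-11.1, -4.0, 3.4]
opening: 0.0
grip_force: 5.9
```

The hard stop is reached at about 11 N. I'll back off, rise and look.

Call:
{"api": "jog_arm", "payload": {"targets": [{"slide":[-7,0.5,0],"turn":[0,0,0],"claw":0},{"slide":[-3,-2,5],"turn":[0,0,0],"claw":0},{"slide":[0,0,45],"turn":[0,0,0],"claw":0},{"slide":[0,0,45],"turn":[0,0,0],"claw":50},{"slide":[30,20,40],"turn":[0,0,0],"claw":50}]}}

```text
t: 5.88
eef_pos: [549.0, 159.8, 203.2]
tcp_rot: [-3.142, 0.001, -2.92]
ft_force: [0.7, 0.8, -1.4]
opening: 0.161
grip_force: 0.0
```

Call:
{"api": "jog_arm", "payload": {"targets": [{"slide":[30,20,0],"turn":[0,0,0],"claw":50},{"slide":[10,15,0],"turn":[0,0,0],"claw":50},{"slide":[0,0,0],"turn":[0,0,0],"claw":50}]}}

```text
t: 6.25
eef_pos: [589.0, 195.9, 199.9]
tcp_rot: [3.141, -0.001, -2.918]
ft_force: [0.3, -0.8, 0.1]
opening: 0.468
grip_force: 0.0
```

```bash
cat > wfit.py <<'E'
import sys
from h import *
x0,y0,a,*zs=map(float,sys.argv[1:]); c=read_camera("wrist")
for z in zs:
    x,f=fitcap([c],[x0,y0,np.radians(a),np.radians(a+15)],z,rad=64); print(z,np.round(x[:2],1),round(np.degrees(x[2]),1),f)
g=c["frame"].copy()
for p in capparts(*x,z): cv2.polylines(g,[cv2.convexHull(proj(c,p).astype(np.int32))],True,(0,255,0),1)
cv2.imwrite("pics/w.png",g)
E
python3 wfit.py 532 197.5 -78 63 67; python3 st.py
```

```text
63.0 [532.5 197.4] -77.7 224.125
67.0 [532.5 197.1] -77.8 231.875
6.3 [588.6 195.3 199.9] [ 1.800e+02 -1.000e-01 -1.672e+02] [-0.1  0.7 -1. ] 0.48
```

View pics/w.png

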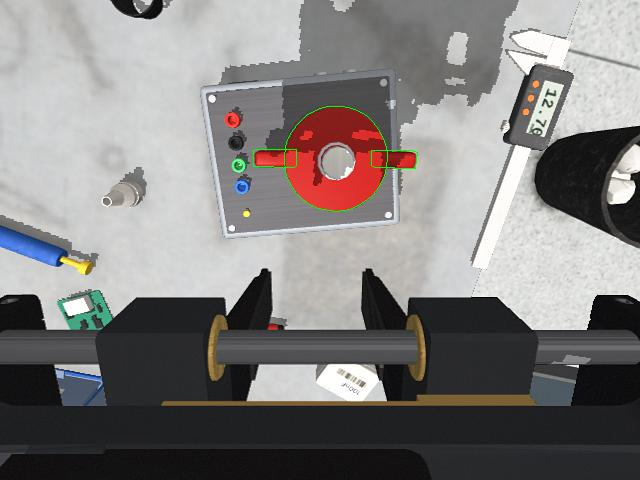

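The overlay fits: the cap is upright at (532.5,197.2) with ears at -77.8°. Next I grasp the knob.

Call:
{"api": "jog_arm", "payload": {"targets": [{"slide":[-36,2,0],"turn":[0,0,0],"claw":50},{"slide":[-20,0,-20],"turn":[0,0,0],"claw":50},{"slide":[0,0,-40],"turn":[0,0,0],"claw":50},{"slide":[0,0,-25],"turn":[0,0,0],"claw":50},{"slide":[0,0,0],"turn":[0,0,0],"claw":50}]}}

```text
t: 6.92
eef_pos: [531.9, 196.5, 114.3]
tcp_rot: [-3.142, -0.004, -2.92]
ft_force: [-0.2, -0.3, 0.9]
opening: 0.502
grip_force: 0.0
```

Call:
{"api": "jog_arm", "payload": {"targets": [{"slide":[0.5,0.7,-10],"turn":[0,0,0],"claw":50},{"slide":[0,0,-3],"turn":[0,0,0],"claw":35},{"slide":[0,0,0],"turn":[0,0,0],"claw":20},{"slide":[0,0,0],"turn":[0,0,0],"claw":10},{"slide":[0,0,0],"turn":[0,0,0],"claw":10}]}}

```text
t: 7.55
eef_pos: [534.2, 198.0, 103.0]
tcp_rot: [3.142, 0.001, -2.919]
ft_force: [0.3, -0.2, 2.5]
opening: 0.222
grip_force: 30.0
```

Call:
{"api": "jog_arm", "payload": {"targets": [{"slide":[0,0,3],"turn":[0,0,0],"claw":10},{"slide":[0,0,6],"turn":[0,0,0],"claw":10},{"slide":[0,0,10],"turn":[0,0,0],"claw":10},{"slide":[0,0,15],"turn":[0,0,0],"claw":10},{"slide":[0,0,15],"turn":[0,0,0],"claw":10}]}}

```text
t: 8.18
eef_pos: [534.1, 198.0, 153.0]
tcp_rot: [3.141, 0.001, -2.919]
ft_force: [-0.6, -0.1, -2.7]
opening: 0.225
grip_force: 30.0
```

Call:
{"api": "jog_arm", "payload": {"targets": [{"slide":[0,0,10],"turn":[0,0,0],"claw":10},{"slide":[0,0,5],"turn":[0,0,0],"claw":10},{"slide":[0,0,0],"turn":[0,0,0],"claw":10}]}}

```text
t: 8.55
eef_pos: [534.0, 198.0, 166.9]
tcp_rot: [3.142, 0.0, -2.919]
ft_force: [0.7, 0.1, -2.2]
opening: 0.223
grip_force: 30.0
```

```bash
python3 st.py; python3 wfit.py 533.5 197.5 -78 130 ; python3 - <<'E'
import cv2;cv2.imwrite("pics/w4.png",cv2.imread("pics/w.png"))
E
```

```text
8.55 [534.  198.  166.9] [ 180.     0.  -167.3] [ 0.7  0.1 -2.2] 0.22
130.0 [531.8 197.2] -77.8 4001.4375
```

View pics/w4.png

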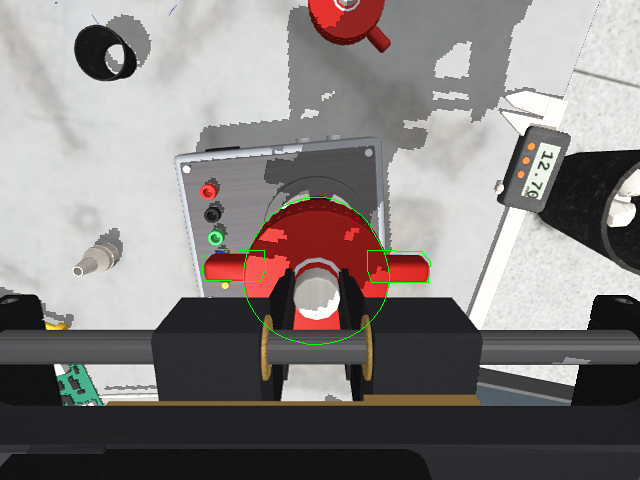

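The cap hangs level in the hand, its ears in line with the fit. I'll carry it towards the dock and look at dock and cap together.

Call:
{"api": "jog_arm", "payload": {"targets": [{"slide":[0,-10,0],"turn":[0,0,0],"claw":10},{"slide":[2,-25,0],"turn":[0,0,0],"claw":10},{"slide":[2,-35,0],"turn":[0,0,0],"claw":10},{"slide":[2,-40,0],"turn":[0,0,0],"claw":10},{"slide":[2,-40,0],"turn":[0,0,0],"claw":10}]}}

```text
t: 9.22
eef_pos: [541.7, 46.3, 166.3]
tcp_rot: [3.141, -0.001, -2.919]
ft_force: [0.1, 0.2, -1.9]
opening: 0.221
grip_force: 30.0
```

Call:
{"api": "jog_arm", "payload": {"targets": [{"slide":[2,-40,0],"turn":[0,0,0],"claw":10},{"slide":[0,-30,0],"turn":[0,0,0],"claw":10},{"slide":[0,-15,0],"turn":[0,0,0],"claw":10},{"slide":[0,-5,0],"turn":[0,0,0],"claw":10},{"slide":[0,0,0],"turn":[0,0,0],"claw":10}]}}

```text
t: 9.85
eef_pos: [543.9, -41.7, 166.6]
tcp_rot: [3.141, -0.0, -2.919]
ft_force: [0.2, 0.7, -0.7]
opening: 0.225
grip_force: 30.0
```

```bash
cat >> h.py <<'E'
def sq(x,y,a,h,z0,z1):
    c,s_=np.cos(a),np.sin(a); return np.array([[x+c*u-s_*v,y+s_*u+c*v,z] for u in(-h,h) for v in(-h,h) for z in(z0,z1)])
def fitdock(c,p0,extra=None):
    g=cv2.cvtColor(c["frame"],cv2.COLOR_BGR2GRAY).astype(np.float32); w=fill(c,[sq(p0[0],p0[1],0.2,62,0,1),cyl(p0[0],p0[1],41,8,19)],1)>0
    w&=cv2.dilate(redmask(c),np.ones((9,9)))==0
    if extra is not None: w&=extra
    def cost(q):
        L=[fill(c,[sq(q[0],q[1],q[2],50,0,8)]),fill(c,[cyl(q[0],q[1],41,8,19)]),fill(c,[cyl(q[0],q[1],27,19,45)])]
        a0=1-np.maximum.reduce(L); a3=L[2]; a2=L[1]*(1-a3); a1=L[0]*(1-np.maximum(L[1],L[2]))
        M=np.stack([a0[w],a1[w],a2[w],a3[w]],1); return np.abs(M@np.linalg.lstsq(M,g[w],rcond=None)[0]-g[w]).sum()
    b=minimize(cost,p0,method="Nelder-Mead",options=dict(initial_simplex=[p0,[p0[0]+5,p0[1],p0[2]],[p0[0],p0[1]+5,p0[2]],[p0[0],p0[1],p0[2]+.15]],xatol=.02,fatol=1))
    return b.x,b.fun
def fitheld(c,tcp,th,rim):
    # fit held cap, ignoring the gripper zone
    m=redmask(c); w=fill(c,[cyl(tcp[0],tcp[1],64,rim,rim+31)],1)>0
    w&=fill(c,[cyl(tcp[0],tcp[1],22,rim+31,rim+90)],1)==0; w[290:]=False
    cost=lambda q:np.abs(fill(c,capparts(q[0],q[1],q[2],rim))-m)[w].sum()
    p=[tcp[0],tcp[1],th]
    b=minimize(cost,p,method="Nelder-Mead",options=dict(initial_simplex=[p,[p[0]+4,p[1],th],[p[0],p[1]+4,th],[p[0],p[1],th+.1]],xatol=.02,fatol=.5))
    return b.x,b.fun
E
python3 st.py; python3 - <<'E'
from h import *
c=read_camera("wrist"); s=state(); p=s["eef_pos"]
for rim in (128,131,134):
    h,f=fitheld(c,p,np.radians(-77.8),rim); print(rim,np.round(h[:2]-p[:2],1),np.degrees(h[2]),f)
d,f=fitdock(c,[548.4,-176.8,.213]); print(d[:2],np.degrees(d[2]),f)
g=c["frame"].copy()
for P in capparts(*h,131)+[sq(*d,50,8,8),cyl(d[0],d[1],41,19,19),cyl(d[0],d[1],27,44,44)]: cv2.polylines(g,[cv2.convexHull(proj(c,P).astype(np.int32))],True,(0,255,0),1)
cv2.imwrite("pics/w5.png",g)
E
```

```text
9.85 [543.9 -41.7 166.6] [ 180.    -0.  -167.2] [ 0.2  0.7 -0.7] 0.22
128 [-0.9 -0.5] -77.63739264802695 522.75
131 [-1.3 -0.8] -77.04722641406872 638.0625
134 [-1.9 -1. ] -77.60228171618407 761.1875
[ 549.16716175 -175.83299402] 12.440771810876702 510103.15625
```

View pics/w5.png

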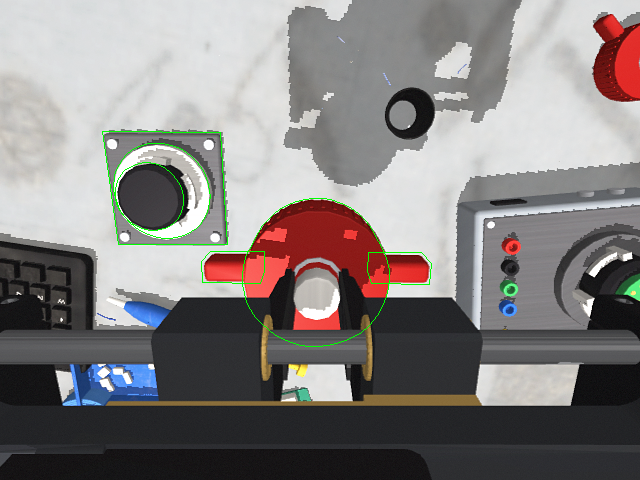

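Call:
{"api": "jog_arm", "payload": {"targets": [{"slide":[1,-10,0],"turn":[0,0,-3],"claw":10},{"slide":[1,-20,0],"turn":[0,0,-4],"claw":10},{"slide":[1,-25,0],"turn":[0,0,-5],"claw":10},{"slide":[1,-25,0],"turn":[0,0,-5],"claw":10},{"slide":[1,-20,0],"turn":[0,0,-5],"claw":10}]}}

```text
t: 10.52
eef_pos: [548.9, -144.1, 166.6]
tcp_rot: [-3.141, 0.0, 2.974]
ft_force: [-0.4, -0.3, -1.5]
opening: 0.226
grip_force: 30.0
```

Call:
{"api": "jog_arm", "payload": {"targets": [{"slide":[1,-15,0],"turn":[0,0,-5],"claw":10},{"slide":[0.3,-10,0],"turn":[0,0,-5],"claw":10},{"slide":[0,-5,-10],"turn":[0,0,-4],"claw":10},{"slide":[0,-5,-20],"turn":[0,0,-2.3],"claw":10},{"slide":[0,0,-15],"turn":[0,0,0],"claw":10}]}}

```text
t: 11.15
eef_pos: [550.1, -178.1, 120.9]
tcp_rot: [3.142, -0.0, 2.693]
ft_force: [0.4, 0.1, -0.5]
opening: 0.222
grip_force: 30.0
```

Call:
{"api": "jog_arm", "payload": {"targets": [{"slide":[0,0,0],"turn":[0,0,0],"claw":10},{"slide":[0,0,0],"turn":[0,0,0],"claw":10}]}}

```text
t: 11.4
eef_pos: [550.5, -177.2, 122.1]
tcp_rot: [3.141, 0.001, 2.696]
ft_force: [0.8, 0.2, -1.4]
opening: 0.225
grip_force: 30.0
```

```bash
cat > held.py <<'E'
from h import *
import sys
c=read_camera("wrist"); s=state(); p=s["eef_pos"]; th=float(sys.argv[1])
for rim in (p[2]-38,p[2]-36):
    h,f=fitheld(c,p,np.radians(th),rim); print(round(rim,1),np.round(h[:2],1),np.round(h[:2]-p[:2],1),np.degrees(h[2]),f)
E
python3 st.py; python3 held.py -115.7
```

```text
11.4 [ 550.5 -177.2  122.1] [180.    0.  154.4] [ 0.8  0.2 -1.4] 0.22
84.3 [ 549.6 -176.4] [-1.   0.7] -115.68336476165565 573.9375
86.3 [ 549.4 -176.3] [-1.2  0.9] -116.3992038216292 656.125
```

Call:
{"api": "jog_arm", "payload": {"targets": [{"slide":[-0.4,0.3,-15],"turn":[0,0,0],"claw":10},{"slide":[0,0,-15],"turn":[0,0,0],"claw":10},{"slide":[0,0,-8],"turn":[0,0,0],"claw":10},{"slide":[0,0,-4],"turn":[0,0,0],"claw":10},{"slide":[0,0,-4],"turn":[0,0,0],"claw":10}]}}

```text
t: 12.08
eef_pos: [550.0, -176.8, 75.5]
tcp_rot: [3.141, 0.0, 2.696]
ft_force: [-0.3, 0.6, -1.9]
opening: 0.222
grip_force: 30.0
```

Call:
{"api": "jog_arm", "payload": {"targets": [{"slide":[0,0,-4],"turn":[0,0,0],"claw":10},{"slide":[0,0,-4],"turn":[0,0,0],"claw":10}]}}

```text
t: 12.32
eef_pos: [550.1, -176.8, 67.6]
tcp_rot: [3.141, 0.001, 2.696]
ft_force: [1.1, -1.2, -1.2]
opening: 0.221
grip_force: 30.0
```

Call:
{"api": "jog_arm", "payload": {"targets": [{"slide":[0,0,-2],"turn":[0,0,0],"claw":10},{"slide":[0,0,-2],"turn":[0,0,0],"claw":10}]}}

```text
t: 12.58
eef_pos: [550.0, -176.8, 63.6]
tcp_rot: [3.141, 0.0, 2.696]
ft_force: [0.8, -1.0, -2.5]
opening: 0.221
grip_force: 30.0
```

Call:
{"api": "jog_arm", "payload": {"targets": [{"slide":[0,0,-2],"turn":[0,0,0],"claw":10},{"slide":[0,0,-1],"turn":[0,0,0],"claw":10}]}}

```text
t: 12.82
eef_pos: [549.9, -176.7, 60.6]
tcp_rot: [3.142, 0.0, 2.696]
ft_force: [0.4, 0.2, -1.2]
opening: 0.225
grip_force: 30.0
```

Call:
{"api": "jog_arm", "payload": {"targets": [{"slide":[0,0,-2],"turn":[0,0,0],"claw":10},{"slide":[0,0,-2],"turn":[0,0,0],"claw":10}]}}

```text
t: 13.08
eef_pos: [549.9, -176.7, 56.6]
tcp_rot: [3.142, 0.0, 2.696]
ft_force: [1.1, 0.0, -1.3]
opening: 0.223
grip_force: 30.0
```

Call:
{"api": "jog_arm", "payload": {"targets": [{"slide":[0,0,-1],"turn":[0,0,0],"claw":10},{"slide":[0,0,0],"turn":[0,0,0],"claw":10}]}}

```text
t: 13.32
eef_pos: [549.9, -176.7, 55.6]
tcp_rot: [3.142, -0.0, 2.696]
ft_force: [1.4, -0.6, -1.2]
opening: 0.218
grip_force: 30.0
```

Call:
{"api": "jog_arm", "payload": {"targets": [{"slide":[0,0,-1],"turn":[0,0,0],"claw":10},{"slide":[0,0,0],"turn":[0,0,0],"claw":10}]}}

```text
t: 13.58
eef_pos: [550.2, -176.9, 55.0]
tcp_rot: [3.141, 0.001, 2.696]
ft_force: [2.1, -0.7, 2.3]
opening: 0.222
grip_force: 30.0
```

Call:
{"api": "jog_arm", "payload": {"targets": [{"slide":[0,0,0],"turn":[0,0,0],"claw":30},{"slide":[0,0,0],"turn":[0,0,0],"claw":45},{"slide":[0,0,0],"turn":[0,0,0],"claw":45},{"slide":[0,0,15],"turn":[0,0,0],"claw":45},{"slide":[0,0,35],"turn":[0,0,0],"claw":45}]}}

```text
t: 14.2
eef_pos: [549.3, -176.5, 104.9]
tcp_rot: [3.142, -0.002, 2.696]
ft_force: [0.1, -0.8, 0.1]
opening: 0.45
grip_force: 0.0
```

Call:
{"api": "jog_arm", "payload": {"targets": [{"slide":[15,10,45],"turn":[0,0,0],"claw":0},{"slide":[30,0,15],"turn":[0,0,0],"claw":0},{"slide":[10,0,0],"turn":[0,0,0],"claw":0},{"slide":[0,0,0],"turn":[0,0,0],"claw":0}]}}

```text
t: 14.7
eef_pos: [604.3, -166.5, 163.8]
tcp_rot: [-3.142, -0.002, 2.696]
ft_force: [0.5, 0.7, -0.5]
opening: 0.088
grip_force: 0.0
```

```bash
python3 st.py; python3 wfit.py 549 -176 -115 19 30; cp pics/w.png pics/w6.png
```

```text
14.7 [ 604.3 -166.5  163.8] [-1.800e+02 -1.000e-01  1.545e+02] [ 0.5  0.7 -0.5] 0.09
19.0 [ 548.8 -175.7] -115.9 260.6875
30.0 [ 549.4 -173.4] -115.7 892.9375
```

View pics/w6.png

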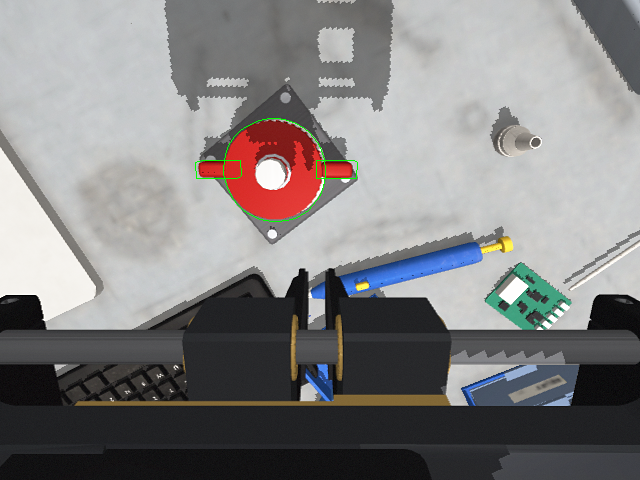

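The cap is home on the dock (the rim-19 mm fit is much better than 30 mm), with ears at 64°/244°. Next I go to the far side of the +y ear to turn it clockwise.

```bash
python3 - <<'E'
import numpy as np
C=np.array([549.,-176.])
P=lambda f:C+54*np.array([np.cos(f),np.sin(f)])+16*np.array([-np.sin(f),np.cos(f)])
a=76
for st in (4,4,4,4,4,4,4,4,4,4,4,4,3,3,2,2,2,2,2):
  print(a,np.round(P(np.radians(a)),1),"-",st,np.round(P(np.radians(a-st))-P(np.radians(a)),1)); a-=st
E
```

```text
76 [ 546.5 -119.7] - 4 [3.9 0. ]
72 [ 550.5 -119.7] - 4 [ 3.9 -0.2]
68 [ 554.4 -119.9] - 4 [ 3.9 -0.5]
64 [ 558.3 -120.5] - 4 [ 3.9 -0.8]
60 [ 562.1 -121.2] - 4 [ 3.8 -1.1]
56 [ 565.9 -122.3] - 4 [ 3.7 -1.3]
52 [ 569.6 -123.6] - 4 [ 3.6 -1.6]
48 [ 573.2 -125.2] - 4 [ 3.5 -1.8]
44 [ 576.7 -127. ] - 4 [ 3.4 -2.1]
40 [ 580.1 -129. ] - 4 [ 3.2 -2.3]
36 [ 583.3 -131.3] - 4 [ 3.  -2.5]
32 [ 586.3 -133.8] - 4 [ 2.9 -2.7]
28 [ 589.2 -136.5] - 3 [ 2.  -2.2]
25 [ 591.2 -138.7] - 3 [ 1.9 -2.3]
22 [ 593.1 -140.9] - 2 [ 1.2 -1.6]
20 [ 594.3 -142.5] - 2 [ 1.1 -1.6]
18 [ 595.4 -144.1] - 2 [ 1.1 -1.6]
16 [ 596.5 -145.7] - 2 [ 1.  -1.7]
14 [ 597.5 -147.4] - 2 [ 1.  -1.7]
```

Call:
{"api": "jog_arm", "payload": {"targets": [{"slide":[-28,24,0],"turn":[0,0,6],"claw":0},{"slide":[-30,24,0],"turn":[0,0,6],"claw":0},{"slide":[0,0,-40],"turn":[0,0,0],"claw":0},{"slide":[0,0,-40],"turn":[0,0,0],"claw":0},{"slide":[0,0,0],"turn":[0,0,0],"claw":0}]}}

```text
t: 15.38
eef_pos: [544.6, -118.3, 82.2]
tcp_rot: [3.141, -0.006, 2.905]
ft_force: [0.4, 0.5, 0.8]
opening: 0.005
grip_force: 0.0
```

Call:
{"api": "jog_arm", "payload": {"targets": [{"slide":[1,-1,-35],"turn":[0,0,0],"claw":0},{"slide":[0,0,-18],"turn":[0,0,0],"claw":0},{"slide":[0,0,-3],"turn":[0,0,0],"claw":0},{"slide":[0,0,0],"turn":[0,0,0],"claw":0}]}}

```text
t: 15.88
eef_pos: [548.2, -120.0, 29.7]
tcp_rot: [-3.142, 0.001, 2.905]
ft_force: [-0.4, 0.3, 0.0]
opening: 0.009
grip_force: 0.0
```

Call:
{"api": "jog_arm", "payload": {"targets": [{"slide":[0.5,0,-4],"turn":[0,0,-4],"claw":0},{"slide":[3.8,0,0],"turn":[0,0,-4],"claw":0},{"slide":[3.9,-0.4,0],"turn":[0,0,-4],"claw":0},{"slide":[3.9,-0.8,0],"turn":[0,0,-4],"claw":0},{"slide":[3.8,-1.1,0],"turn":[0,0,-4],"claw":0}]}}

```text
t: 16.5
eef_pos: [564.3, -122.2, 26.1]
tcp_rot: [3.141, 0.002, 2.554]
ft_force: [-0.3, 0.8, 0.3]
opening: 0.004
grip_force: 0.1
```

Call:
{"api": "jog_arm", "payload": {"targets": [{"slide":[3.7,-1.3,0],"turn":[0,0,-4],"claw":0},{"slide":[3.6,-1.6,0],"turn":[0,0,-4],"claw":0}]}}

```text
t: 16.75
eef_pos: [571.6, -125.1, 26.1]
tcp_rot: [3.141, 0.001, 2.414]
ft_force: [-0.9, 0.4, 0.1]
opening: 0.004
grip_force: 0.1
```

Call:
{"api": "jog_arm", "payload": {"targets": [{"slide":[3.5,-1.7,0],"turn":[0,0,-4],"claw":0},{"slide":[3.4,-2,0],"turn":[0,0,-4],"claw":0},{"slide":[3.3,-2.2,0],"turn":[0,0,-4],"claw":0}]}}

```text
t: 17.12
eef_pos: [581.8, -131.0, 26.2]
tcp_rot: [3.141, 0.001, 2.205]
ft_force: [0.2, 1.0, -0.7]
opening: 0.005
grip_force: 0.1
```

Call:
{"api": "jog_arm", "payload": {"targets": [{"slide":[3.1,-2.4,0],"turn":[0,0,-4],"claw":0},{"slide":[2.9,-2.6,0],"turn":[0,0,-4],"claw":0},{"slide":[2,-2,0],"turn":[0,0,-3],"claw":0}]}}

```text
t: 17.5
eef_pos: [589.8, -138.1, 26.2]
tcp_rot: [3.14, 0.001, 2.013]
ft_force: [-0.9, -0.8, 0.0]
opening: 0.003
grip_force: 0.1
```

Call:
{"api": "jog_arm", "payload": {"targets": [{"slide":[1.9,-2.1,0],"turn":[0,0,-3],"claw":0},{"slide":[1.9,-2.3,0],"turn":[0,0,-3],"claw":0}]}}

```text
t: 17.75
eef_pos: [593.6, -142.4, 26.2]
tcp_rot: [3.14, 0.001, 1.909]
ft_force: [-0.0, 0.5, -0.2]
opening: 0.002
grip_force: 0.1
```

Call:
{"api": "jog_arm", "payload": {"targets": [{"slide":[1.1,-1.6,0],"turn":[0,0,-2],"claw":0},{"slide":[1.1,-1.6,0],"turn":[0,0,-2],"claw":0}]}}

```text
t: 18.0
eef_pos: [595.5, -145.6, 25.4]
tcp_rot: [3.141, 0.0, 1.839]
ft_force: [0.4, 0.1, -0.6]
opening: 0.004
grip_force: 0.1
```

Call:
{"api": "jog_arm", "payload": {"targets": [{"slide":[1,-1.7,0],"turn":[0,0,-2],"claw":0},{"slide":[1,-1.7,0],"turn":[0,0,-2],"claw":0}]}}

```text
t: 18.25
eef_pos: [597.3, -148.6, 24.7]
tcp_rot: [3.142, -0.0, 1.768]
ft_force: [-0.3, 8.1, 2.5]
opening: 0.004
grip_force: 3.7
```

Call:
{"api": "jog_arm", "payload": {"targets": [{"slide":[0.6,-1.4,0],"turn":[0,0,-1.5],"claw":0}]}}

```text
t: 18.38
eef_pos: [597.8, -149.1, 24.7]
tcp_rot: [-3.141, -0.002, 1.742]
ft_force: [0.5, 14.4, 5.2]
opening: 0.006
grip_force: 7.0
```

The hard stop is reached at 14 N. I'll back off, rise and verify.

Call:
{"api": "jog_arm", "payload": {"targets": [{"slide":[0,6,0],"turn":[0,0,0],"claw":0},{"slide":[0,8,5],"turn":[0,0,0],"claw":0},{"slide":[0,5,45],"turn":[0,0,0],"claw":0},{"slide":[0,0,50],"turn":[0,0,0],"claw":0},{"slide":[0,-20,45],"turn":[0,0,10],"claw":0}]}}

```text
t: 19.0
eef_pos: [597.9, -150.2, 171.8]
tcp_rot: [3.141, 0.0, 1.924]
ft_force: [0.1, -0.2, -1.4]
opening: 0.004
grip_force: 0.0
```

Call:
{"api": "jog_arm", "payload": {"targets": [{"slide":[0,-20,10],"turn":[0,0,10],"claw":0},{"slide":[0,-10,0],"turn":[0,0,10],"claw":0},{"slide":[10,0,0],"turn":[0,0,10],"claw":0},{"slide":[0,0,0],"turn":[0,0,10],"claw":0},{"slide":[0,0,0],"turn":[0,0,0],"claw":0}]}}

```text
t: 19.62
eef_pos: [607.9, -181.0, 179.9]
tcp_rot: [-3.142, 0.0, 2.616]
ft_force: [-0.2, 0.2, -0.7]
opening: 0.001
grip_force: 0.0
```

```bash
python3 st.py; python3 wfit.py 549 -176 5 30 19; cp pics/w.png pics/w7.png
```

```text
19.62 [ 607.9 -181.   179.9] [-180.     0.   149.9] [-0.2  0.2 -0.7] 0.0
30.0 [ 551.4 -175.3] 12.6 772.8125
19.0 [ 550.3 -176.7] 12.7 225.8125
```

View pics/w7.png

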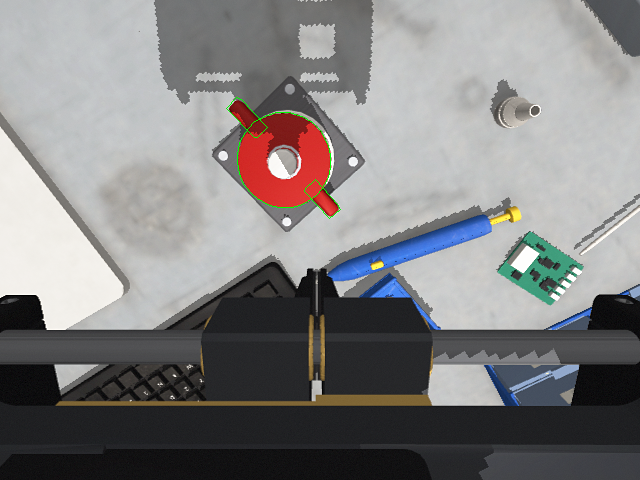

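The ears lie at 12.7°, along the dock's x. The cap is home with its rim at 19 mm, and it turned 51° to the hard stop. I'm handing in.

```bash
python3 -c "
from cell import *
print(job_done())"
```

```text
the job is handed in; nothing more can be done
None
```

The larger red cap is off the socket and parked open side down on the dock, turned about 51° clockwise to the hard stop; the final wrist picture shows it home with its ears along the dock's x, and I handed the job in at about 20 s with no verdict returned.

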